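Stack the tiered lunch box

ROBOT

A 7-joint arm with a two-finger parallel gripper is mounted at the origin on a cart in front of the work surface, level with it; the furniture and walls round the work are solid. World frame = base frame: x ahead of the robot, y to its left, z up, the work surface at z = 0. Lengths are in m, angles in rad, forces in N, time in s.
With the tool pointing down it reaches from about 0.425 to 0.825 m from the base axis. Payload 3.6 kg.
Tool frame: the origin (TCP) lies midway between the tips of the shut fingers; the grasp point (between the pads) lies 19 mm behind it; z points along the fingers, y is the line along which they close (so a half turn about z gives the same grasp; the last joint's range is limited). The gripper opens to 93 mm and grips with 3 to 60 N. Pads are 15 mm wide; open, the fingers measure 128 mm over their backs; the gripper's body (75 mm by 188 mm) begins 65 mm behind the grasp point.
Start: joints at [1.125, 0.615, -0.013, 1.423, 0.008, 1.103, -0.04], TCP at [0.264, -0.594, 0.219] pointing down, gripper open.
Joint ranges: [-3.12, 3.12], [-0.3, 2.06], [-1.34, 1.32], [0.26, 2.42], [-1.36, 4.5], [0.01, 1.98], [-2.84, 2.84]. Speed limits (rad/s): [2.79, 2.79, 3.14, 3.14, 3.14, 3.14, 3.14].

INTERFACE

Orientations are given as a 3x3 rotation matrix whose columns are the frame's x, y, z axes.
In Python, from station import ctrl gives the robot as it stands.
- The arm moves only by the shell command python3 -m pendant 'ROWS' [FORCE]. ROWS is JSON, a list that holds one entry, the list of rows, each a list of 7 numbers: the shift along the tool's x, y, z in units of 30 mm (1.0 is 30 mm), then the turn, a rotation vector about the tool's x, y, z in units of 6 degrees (1.0 is 6 degrees), then the finger opening in mm, from 0 to 93. In form: [[[dx, dy, dz, wx, wy, wz, hand], ...]]. A call has exactly 5 rows; each row is the pose to reach, as a shift and turn from the pose commanded when the call began, along the tool's axes at that moment; what a row does not reach only later rows make up. A row lasts 1/12 s, in which the tool goes at most 41.7 mm and 7.16 degrees, less where a joint would pass 70% of its speed; a pose out of reach is approached as far as the arm can. A call with a gripper value outside its range is refused whole. The fingers move at their own pace and stop on an object; FORCE is the grip in N (left out, the last holds). Time passes only in rows, so rows that repeat a pose let the fingers close, or fill a call up. It gives the time, the measured TCP pose, the force, the opening and the grip force at its end, in the units of the state.
- ctrl.observe(): the state, without advancing time (a new reading comes with each control period).
- ctrl.get_image(name): name is "scene" or "side" or "wrist"; returns a dict with "frame" (420x560x3 uint8, red, green, blue), "range_z" (420x560 float32, m along the optical axis (not along the pixel's ray), 0 where there is no reading), "fovy" (degrees; the focal length in pixels is half the picture's height over the tangent of half this angle, whatever the lens; pixels are square), "cx", "cy" (the principal point, pixels), "D" ([k1, k2, p1, p2, k3] as OpenCV has them; the pictures are not rectified), "R" (3x3) and "t" (3): a world point X has camera coordinates R X + t. Camera axes: x right, y down, z forward; pixel columns grow to the right and rows downward; lengths in m; the calibration is good to about 2 mm. A picture is of the moment at which its call begins.
- ctrl.close_job(): hands the job in; it is judged then, once.
The state is a dict: "time": time; "qpos": joint angles; "joint_vel": joint speeds; "effort": joint torques, N m; "position": TCP position; "eef_rot": TCP orientation; "wrist_force": force on the tool from outside, world axes, zero at the start; "ft_torque": the same for the moment, N m; "finger_gap": finger opening in m; "gripper_force": force on a finger pad.
Only numpy, scipy, OpenCV 4.12 (cv2) and the standard library are available. Lean on these libraries where they do the work, as an engineer would, in place of code of your own. Each camera call takes 0.05 s, during which the arm holds its last target. There are 200 camera calls.

TASK

Put the lunch box together on its round dark wooden stand: the tall blue tier in the stand, the middle-sized green tier on the blue one, the short yellow tier on the green one, and the steel lid on top. Each piece must sit fully home and upright with its foot in the mouth below, and the honey jar, the spice jar and the kitchen timer must be left standing where they are.

Things in the scene. Friction and masses are not known exactly. Their poses are not given: they have to be found in the camera images.
- stand: Round dark wooden stand, fixed to the worktop, 86 mm diameter, 12 mm tall, with a round recess in its middle, 51 mm across, floor 3 mm above the worktop. A tier's foot goes in with 3 mm to spare all round; its shoulder rests on the stand's top, the tier's origin then 5 mm above the stand's. Origin: centre of its underside; z up.
- blue_tier: Tallest lunch-box tier: open round pot of blue plastic, 60 mm tall, 58 mm outside, wall 3.5 mm, 0.06-0.16 kg. Below, a tapered foot 7 mm tall (38 mm across at the bottom, 45 at its top); above it straight to the rim. Mouth 51 mm: the next foot drops in, 3 mm to spare all round, and the shoulder above it rests on this rim. Origin: centre of the foot's underside; z up.
- green_tier: Middle lunch-box tier: open round pot of green plastic, 50 mm tall, 58 mm outside, wall 3.5 mm, 0.06-0.16 kg. Below, a tapered foot 7 mm tall (38 mm across at the bottom, 45 at its top); above it straight to the rim. Mouth 51 mm: the next foot drops in, 3 mm to spare all round, and the shoulder above it rests on this rim. Origin: centre of the foot's underside; z up.
- yellow_tier: Shortest lunch-box tier: open round pot of yellow plastic, 42 mm tall, 58 mm outside, wall 3.5 mm, 0.06-0.16 kg. Below, a tapered foot 7 mm tall (38 mm across at the bottom, 45 at its top); above it straight to the rim. Mouth 51 mm: the next foot drops in, 3 mm to spare all round, and the shoulder above it rests on this rim. Origin: centre of the foot's underside; z up.
- lid: Steel lid with black knob, standing on its foot, 0.05-0.1 kg: tapered foot 7 mm tall (38 mm across at the bottom, 45 at its top), disc 58 mm across from 7 to 11 mm above the origin, straight round knob 18 mm across from 11 to 38 mm above the origin. Fits the tiers' mouths as their feet do; the disc rests on the rim. Origin: centre of the foot's underside; z up.
- honey_jar: Bystander: jar of pale honey with a white lid, about 60 mm across, 99 mm tall. Origin: centre of its underside.
- spice_jar: Bystander: spice jar with a dark cap and green label, 44 mm across, 105 mm tall. Origin: centre of its underside.
- timer: Bystander: kitchen timer, white below and pink above, 67 mm across, 56 mm tall. Origin: centre of its underside.
Things that resemble listed ones, but are neither listed nor needed, are in the scene too. What is shaped like the blue_tier but red is not meant.

How it is judged:
At the end, for the whole second after the job is handed in: From the bottom up: stand, blue tier, green tier, yellow tier, lid. Each piece is fully home (its height above the stand within 3 mm of the seated height), within 5 mm of the centre of the piece below, tilted less than 0.06 rad, and at rest (under 0.02 m/s) (z of blue_tier in the frame of stand between 0.002 and 0.008 m and horizontal distance between blue_tier and stand below 0.005 m and angle between each of blue_tier, green_tier, yellow_tier, lid's own z axis and vertical below 0.06 rad and linear speed of each of blue_tier, green_tier, yellow_tier, lid below 0.02 m/s and z of green_tier in the frame of stand between 0.055 and 0.061 m and horizontal distance between green_tier and blue_tier below 0.005 m and z of yellow_tier in the frame of stand between 0.098 and 0.104 m and horizontal distance between yellow_tier and green_tier below 0.005 m and z of lid in the frame of stand between 0.133 and 0.139 m and horizontal distance between lid and yellow_tier below 0.005 m); the robot touches nothing.
It fails at once if the honey jar is moved by more than 20 mm or tipped (distance of honey_jar from where it was at the start of the episode above 0.02 m or angle between honey_jar's own z axis and vertical above 0.3 rad).
It fails at once if the spice jar is moved by more than 20 mm or tipped (distance of spice_jar from where it was at the start of the episode above 0.02 m or angle between spice_jar's own z axis and vertical above 0.3 rad).
It fails at once if the kitchen timer is moved by more than 20 mm or tipped (distance of timer from where it was at the start of the episode above 0.02 m or angle between timer's own z axis and vertical above 0.3 rad).
It also fails if it takes over 96 s, if anything falls off the work surface, if the arm or the gripper's body presses on something with over 40 N, if the wrist force passes 120 N, or if a joint passes its speed limit or range.

## Working session

There is one attempt and no reset: what is moved stays moved. The work goes in short steps, Python scripts to look and compute and a shell command to move; the robot and the scene stay as the last step left them, time stands still between calls to the robot, and variables do not carry over. Pictures are saved under pics/ and viewed, at most 14 in all, crops included, and the job is handed in when it is done.

```bash
ls; mkdir -p pics; cat > h.py <<'E'
import numpy as np,cv2
from station import ctrl
def cam(n):
    im=ctrl.get_image(n); f=210/np.tan(np.radians(im['fovy'])/2)
    im['K']=np.array([[f,0,im['cx']],[0,f,im['cy']],[0,0,1]]); return im
def cloud(im):
    v,u=np.mgrid[:420,:560]
    p=cv2.undistortPoints(np.stack([u,v],-1).reshape(-1,1,2).astype(float),im['K'],np.array(im['D'])).reshape(420,560,2)
    z=im['range_z']; X=np.dstack([p*z[...,None],z])
    W=(X-np.array(im['t']))@np.array(im['R']); W[z==0]=np.nan
    return W
def save(im,n): cv2.imwrite('pics/'+n,cv2.cvtColor(im['frame'],cv2.COLOR_RGB2BGR))
E
python3 - <<'E'
from h import *
for n in('scene','side','wrist'):
    im=cam(n);save(im,n+'1.png');np.savez('pics/'+n+'1.npz',W=cloud(im),f=im['frame']);print(n,im['fovy'],-np.array(im['R']).T@im['t'],im['D'])
s=ctrl.observe();print({k:np.round(v,3).tolist() for k,v in s.items()})
E
```

```text
pics
scene 52.693156882785956 [ 0.1765656  -0.47888587  0.63692523] [0.03805753 0.         0.         0.         0.        ]
side 55.41229321228021 [ 0.82700597 -0.71549796  0.43495496] [-0.07985002  0.          0.          0.          0.        ]
wrist 69.32388096875847 [ 0.32540711 -0.56684731  0.38365127] [-0.04418928  0.          0.          0.          0.        ]
{'time': 0.15, 'qpos': [1.126, 0.616, -0.013, 1.425, 0.008, 1.103, -0.04], 'joint_vel': [-0.0, -0.004, -0.001, -0.005, -0.0, -0.0, -0.001], 'effort': [0.001, -45.935, 0.209, -16.594, -0.061, 0.018, 0.0], 'position': [0.264, -0.593, 0.218], 'eef_rot': [[0.914, 0.407, -0.001], [0.407, -0.914, 0.002], [-0.0, -0.002, -1.0]], 'wrist_force': [0.72, -0.186, 0.434], 'ft_torque': [-0.042, 0.005, -0.021], 'gripper_force': 0.0, 'finger_gap': 0.093}
```

View pics/scene1.png

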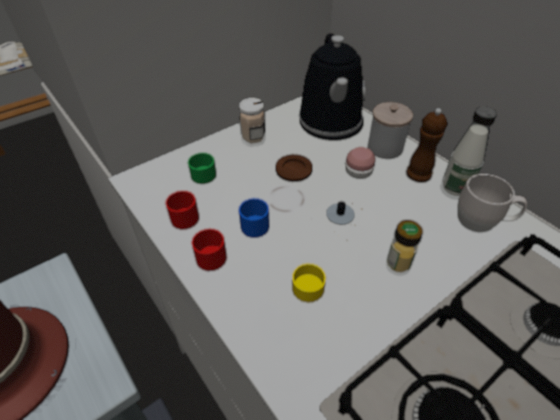

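View pics/side1.png

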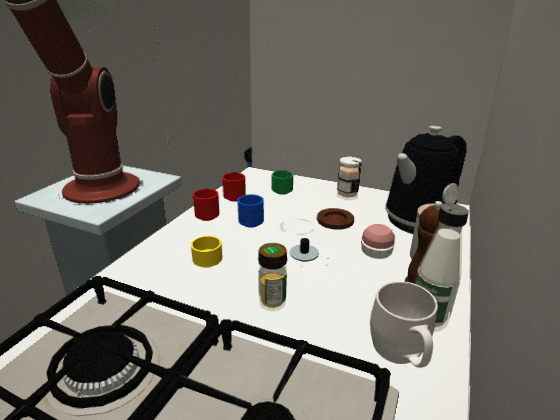

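The scene view shows the blue tier at (255,217), green (202,168), yellow (309,283), lid (341,213) and stand (294,167). The honey jar is at (253,120), the spice jar at (404,246) and the timer at (361,160).

Candidates: for the blue tier, the blue pot (255,217) and the two red pots (183,210) and (209,250). Only the blue one fits, because the red ones are excluded. For the stand, the brown disc (294,167) and a clear ring (286,198). The brown one fits the dark wood description.

```bash
cat > m.py <<'E'
from h import *
def circ(P,r=None):
    from scipy.optimize import least_squares
    f=(lambda q:np.hypot(P[:,0]-q[0],P[:,1]-q[1])-(r or q[2]))
    s=least_squares(f,[*np.median(P[:,:2],0),r or .029],loss='soft_l1',f_scale=.001).x
    return np.round(s,4)
E
python3 - <<'E'
from m import *
for cn,boxes in (('scene',dict(blue=(235,195,275,240),green=(185,150,220,186),yellow=(288,262,330,302),lid=(322,195,360,226),stand=(270,150,318,185),honey=(236,95,270,145),spice=(385,215,425,275),timer=(343,143,380,178))),
 ('side',dict(blue=(233,190,268,230),green=(268,168,297,196),yellow=(188,232,226,270),lid=(286,232,322,264),stand=(312,205,360,231),honey=(334,154,364,198),spice=(256,240,290,308),timer=(358,220,398,258)))):
    d=np.load(f'pics/{cn}1.npz');W,f=d['W'],d['f']
    fl=W[(abs(W[...,2])<.015)&(f.min(-1)>180)];print(cn,'floor z',np.median(fl[:,2]))
    hsv=cv2.cvtColor(f,cv2.COLOR_RGB2HSV)
    for n,(a,b,c,e) in boxes.items():
        w=W[b:e,a:c].reshape(-1,3);h=hsv[b:e,a:c].reshape(-1,3);ok=np.isfinite(w[:,2])&(w[:,2]>.005)
        if n in('blue','green','yellow'):ok&=h[:,1]>120
        p=w[ok];p=p[np.hypot(*(p[:,:2]-np.median(p[:,:2],0)).T)<.06];zt=np.percentile(p[:,2],98)
        if n=='lid': zt=.011
        if n=='stand': zt=.012
        t=p[abs(p[:,2]-zt)<.004]
        print(n,'ztop',zt.round(4),len(t),circ(t) ,'mid',((t.max(0)+t.min(0))/2).round(4),'ext',np.ptp(t,axis=0)[:2].round(3))
im=cv2.imread('pics/scene1.png');cv2.imwrite('pics/crop1.png',cv2.resize(im[90:310,160:440],None,fx=2.7,fy=2.7,interpolation=cv2.INTER_CUBIC))
E
```

```text
scene floor z nan
blue ztop 0.0603 122 [ 0.4603 -0.0127  0.0264] mid [ 0.4599 -0.0133  0.0589] ext [0.055 0.056]
green ztop 0.05 70 [0.456  0.1777 0.0262] mid [0.455  0.1766 0.0488] ext [0.052 0.056]
yellow ztop 0.0428 163 [ 0.4532 -0.1836  0.0264] mid [ 0.4528 -0.1837  0.0414] ext [0.056 0.055]
  return _methods._mean(a, axis=axis, dtype=dtype,
  ret = ret.dtype.type(ret / rcount)
Traceback (most recent call last):
AttributeError: 'float' object has no attribute 'round'
```

View pics/wrist1.png

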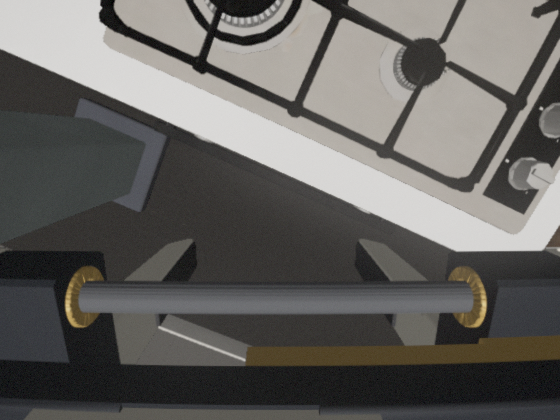

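The wrist view shows only the hob's front edge and the open fingers. None of the pieces are in it.

```bash
python3 - <<'E'
from m import *
for cn,boxes in (('scene',dict(blue=(235,195,275,240),green=(185,150,220,186),yellow=(288,262,330,302),lid=(322,195,360,226),knob=(335,200,347,217),stand=(270,150,318,185),honey=(236,95,270,145),spice=(385,215,425,275),timer=(343,143,380,178),red1=(165,190,202,230),red2=(190,230,230,270))),
 ('side',dict(blue=(233,190,268,230),green=(268,168,297,196),yellow=(188,232,226,270),lid=(286,232,322,264),knob=(298,236,311,252),stand=(312,205,360,231),honey=(334,154,364,198),spice=(256,240,290,308),timer=(358,220,398,258)))):
    d=np.load(f'pics/{cn}1.npz');W,f=d['W'],d['f']
    print(cn,'floor z',np.nanmedian(W[(abs(W[...,2])<.015)][:,2]))
    hsv=cv2.cvtColor(f,cv2.COLOR_RGB2HSV)
    for n,(a,b,c,e) in boxes.items():
        w=W[b:e,a:c].reshape(-1,3);h=hsv[b:e,a:c].reshape(-1,3);ok=np.isfinite(w[:,2])&(w[:,2]>.006)
        if n in('blue','green','yellow','red1','red2','stand'):ok&=h[:,1]>100
        if n=='knob':ok&=(w[:,2]>.018)
        p=w[ok];p=p[np.hypot(*(p[:,:2]-np.median(p[:,:2],0)).T)<.06]
        zt=dict(lid=.011,stand=.012).get(n,float(np.percentile(p[:,2],96)))
        t=p[abs(p[:,2]-zt)<.005]
        print(n,'ztop',round(zt,4),len(t),circ(t) ,'mid',((t.max(0)+t.min(0))/2)[:2].round(4),'ext',np.ptp(t,axis=0)[:2].round(3))
im=cv2.imread('pics/scene1.png');cv2.imwrite('pics/crop1.png',cv2.resize(im[90:310,160:440],None,fx=2.7,fy=2.7,interpolation=cv2.INTER_CUBIC))
E
```

```text
scene floor z 0.00019326402742219829
blue ztop 0.0599 169 [ 0.4603 -0.0128  0.0265] mid [ 0.4599 -0.013 ] ext [0.055 0.056]
green ztop 0.0494 109 [0.4561 0.1782 0.0265] mid [0.4547 0.1781] ext [0.055 0.059]
yellow ztop 0.0425 214 [ 0.4531 -0.1835  0.0267] mid [ 0.4528 -0.1835] ext [0.056 0.056]
lid ztop 0.011 402 [ 0.6162 -0.0881  0.0219] mid [ 0.6155 -0.0886] ext [0.058 0.057]
knob ztop 0.0393 52 [ 0.6153 -0.0893  0.0066] mid [ 0.6152 -0.0887] ext [0.017 0.017]
stand ztop 0.012 452 [0.6277 0.0771 0.0331] mid [0.6286 0.0778] ext [0.08  0.081]
honey ztop 0.0996 306 [0.6197 0.2236 0.0212] mid [0.6204 0.2251] ext [0.056 0.055]
spice ztop 0.1066 454 [ 0.6151 -0.2432  0.0159] mid [ 0.6158 -0.243 ] ext [0.044 0.042]
timer ztop 0.0548 243 [ 0.7431 -0.0121  0.0163] mid [ 0.7438 -0.0121] ext [0.049 0.047]
red1 ztop 0.0596 177 [0.3624 0.0884 0.0266] mid [0.3617 0.0874] ext [0.054 0.057]
red2 ztop 0.0599 190 [ 0.3539 -0.0276  0.0266] mid [ 0.353 -0.028] ext [0.054 0.057]
side floor z -0.00021603026565899017
blue ztop 0.0589 145 [ 0.4613 -0.0117  0.0272] mid [ 0.4617 -0.0114] ext [0.057 0.057]
green ztop 0.049 99 [0.4569 0.1796 0.0271] mid [0.4575 0.1803] ext [0.056 0.06 ]
yellow ztop 0.0412 201 [ 0.4554 -0.1825  0.0266] mid [ 0.4547 -0.1828] ext [0.057 0.059]
lid ztop 0.011 339 [ 0.6161 -0.087   0.0219] mid [ 0.6165 -0.0879] ext [0.056 0.059]
knob ztop 0.0376 52 [ 0.6162 -0.0886  0.0066] mid [ 0.6162 -0.0881] ext [0.018 0.018]
stand ztop 0.012 374 [0.6328 0.0769 0.0345] mid [0.6325 0.0789] ext [0.083 0.085]
honey ztop 0.0989 173 [0.6231 0.2245 0.0225] mid [0.622  0.2272] ext [0.057 0.058]
spice ztop 0.105 392 [ 0.618 -0.244  0.016] mid [ 0.6175 -0.2416] ext [0.042 0.046]
timer ztop 0.0532 245 [ 0.7458 -0.0131  0.0167] mid [ 0.7461 -0.0134] ext [0.048 0.048]
```

View pics/crop1.png

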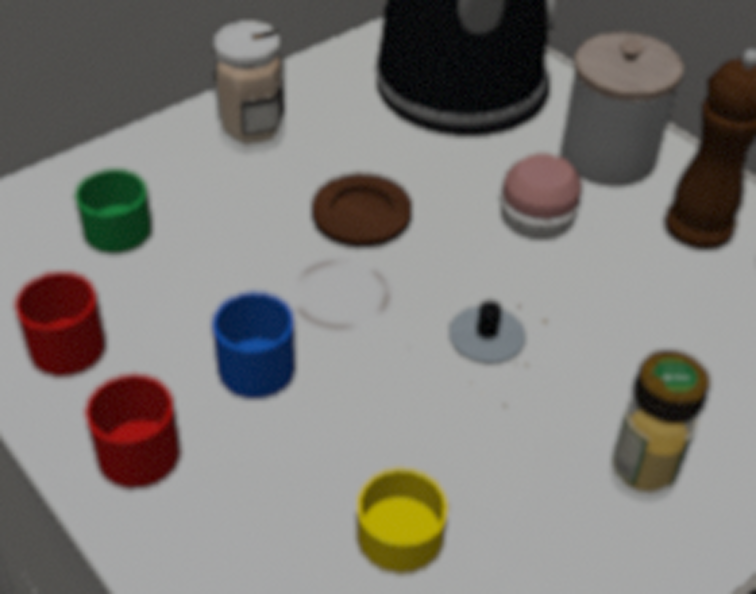

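The crop confirms it: the pot at crop (255,345), i.e. scene (255,217), is the only blue one, and the brown recessed disc at crop (362,210) is the stand. The clear ring is just a mark. I'll move over the blue tier now.

```bash
cat > go.py <<'E'
import sys;from h import *
# usage: go.py x y z -> shift (units) in tool axes from measured pose, plus levelling turn
s=ctrl.observe();R=np.array(s['eef_rot']);p=np.array(s['position'])
d=R.T@(np.array(list(map(float,sys.argv[1:4])))-p)/.03
x=R[:,0].copy();x[2]=0;x/=np.linalg.norm(x);G=np.stack([x,np.cross([0,0,-1],x),[0,0,-1]],1)
w=cv2.Rodrigues(R.T@G)[0].ravel()/np.radians(6)
print('shift',d.round(2),'turn',w.round(2),'t',round(s['time'],2),'pos',p.round(4),'yaw',np.degrees(np.arctan2(R[1,0],R[0,0])).round(1),'gap',round(s['finger_gap'],4))
E
python3 -m pendant '[[[0.9,-1,0,0,0,0,93],[1.8,-2,0,0,0,0,93],[2.8,-3,0,0,0,0,93],[3.7,-4,0,0,0,0,93],[4.6,-5,0,0,0,0,93]]]' 30
python3 -m pendant '[[[0.9,-1,0,0,0,0,93],[1.8,-2,0,0,0,0,93],[2.8,-3,0,0,0,0,93],[3.7,-4,0,0,0,0,93],[4.6,-5,0,0,0,0,93]]]'
python3 -m pendant '[[[0.9,-1,0,0,0,0,93],[1.8,-2,0,0,0,0,93],[2.8,-3,0,0,0,0,93],[3.7,-4,0,0,0,0,93],[4.6,-5,0,0,0,0,93]]]'
python3 go.py .4607 -.0123 .15
```

```text
time: 0.57
position: [0.3297, -0.3984, 0.2184]
eef_rot: [[0.914, 0.407, -0.0], [0.407, -0.914, 0.001], [0.0, -0.001, -1.0]]
wrist_force: [0.2, 0.1, 1.1]
finger_gap: 0.093
gripper_force: 0.0
time: 0.98
position: [0.3947, -0.2054, 0.2187]
eef_rot: [[0.914, 0.407, 0.0], [0.407, -0.914, 0.0], [0.0, -0.0, -1.0]]
wrist_force: [1.0, -0.1, -0.3]
finger_gap: 0.0929
gripper_force: 0.0
time: 1.4
position: [0.4597, -0.0123, 0.2188]
eef_rot: [[0.914, 0.407, 0.0], [0.407, -0.914, 0.0], [0.0, 0.0, -1.0]]
wrist_force: [-0.2, -0.2, -0.2]
finger_gap: 0.093
gripper_force: 0.0
shift [0.03 0.01 2.29] turn [ 0. -0. -0.] t 1.4 pos [ 0.4597 -0.0123  0.2188] yaw 24.0 gap 0.093
```

```bash
cat > wr.py <<'E'
import sys;from m import *
im=cam('wrist');W=cloud(im);f=im['frame'];save(im,sys.argv[1]);hsv=cv2.cvtColor(f,cv2.COLOR_RGB2HSV);H,S=hsv[...,0],hsv[...,1]
M=dict(blue=((H>100)&(H<130)&(S>120),.029),green=((H>50)&(H<90)&(S>120),.029),yellow=((H>20)&(H<35)&(S>150),.029),brown=((H<15)&(S>100)&(f[...,0]<170)&(W[...,2]<.02)&(W[...,2]>.006)&(W[...,0]>.5),.043))
for n,(m,r) in M.items():
    p=W[m&np.isfinite(W[...,2])]
    if len(p)<200: continue
    zt=np.percentile(p[:,2],95);t=p[abs(p[:,2]-zt)<.004];
    c=circ(t);rr=np.hypot(*(t[:,:2]-c[:2]).T)
    q,_=cv2.minEnclosingCircle((t[:,:2][rr<r+.004]*1000).astype(np.float32))[:2]
    print(n,'z',zt.round(4),len(t),'fit',c,'encl',np.round(q,1))
E
python3 wr.py wrist2.png
```

```text
blue z 0.3422 431 fit [15.8135  6.8519 16.7938] encl [0. 0.]
green z 0.3415 422 fit [-9.981  -4.675  11.4592] encl [0. 0.]
yellow z 0.3404 66 fit [12.1803  5.2385 12.8185] encl [0. 0.]
brown z 0.0134 1992 fit [0.6298 0.0823 0.0328] encl [630.5  82.8]
```

View pics/wrist2.png

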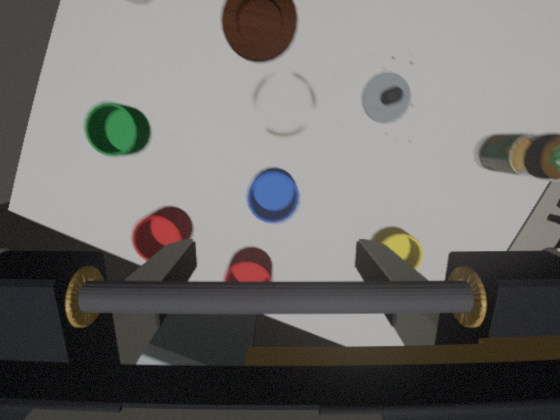

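The wrist view shows the blue tier at (273,193), green at (118,128), the stand at (260,22) and the lid at (386,97). I'll leave the gripper pixels out and recompute.

```bash
sed -i 's/np.isfinite(W\[...,2\])\]/(W[...,2]<.16)]/; s/zt=np.percentile(p\[:,2\],95)/zt=np.percentile(p[:,2],93)/' wr.py; python3 wr.py wrist3.png; python3 go.py .4607 -.0123 .019
```

```text
blue z 0.0602 382 fit [ 0.4624 -0.0103  0.0267] encl [462.6 -10.3]
green z 0.0497 517 fit [0.4577 0.1798 0.0267] encl [457.8 180.1]
brown z 0.0132 2493 fit [0.6298 0.0815 0.0335] encl [631.2  82.1]
shift [-0.13  0.21  6.66] turn [-0.03 -0.04  0.  ] t 1.5 pos [ 0.4612 -0.006   0.2189] yaw 24.8 gap 0.0931
```

The arm was still swinging when I took that picture. I'll hold it still and measure again.

```bash
python3 -m pendant '[[[0,0,0.5,0,0,0,93],[0,0,1,0,0,0,93],[0,0,1.5,0,0,0,93],[0,0,1.5,0,0,0,93],[0,0,1.5,0,0,0,93]]]' | head -2
python3 -m pendant '[[[0,0,0,0,0,0,93],[0,0,0,0,0,0,93],[0,0,0,0,0,0,93],[0,0,0,0,0,0,93],[0,0,0,0,0,0,93]]]' | head -2
python3 wr.py wrist4.png; python3 go.py .4607 -.0123 .019
```

```text
time: 1.92
position: [0.4589, -0.015, 0.1733]
time: 2.33
position: [0.4598, -0.0144, 0.1741]
blue z 0.0603 528 fit [ 0.4624 -0.0104  0.0267] encl [462.6 -10.3]
green z 0.0498 782 fit [0.4576 0.1797 0.0268] encl [457.8 180. ]
brown z 0.0132 2096 fit [0.6301 0.0813 0.0337] encl [629.8  81.4]
shift [ 0.05 -0.05  5.17] turn [ 0.   -0.01 -0.  ] t 2.38 pos [ 0.4597 -0.0143  0.174 ] yaw 24.0 gap 0.093
```

```bash
python3 -m pendant '[[[0.08,-0.06,0.8,0,0,0,93],[0.08,-0.06,1.7,0,0,0,93],[0.08,-0.06,2.6,0,0,0,93],[0.08,-0.06,3.4,0,0,0,93],[0.08,-0.06,4,0,0,0,93]]]' | head -2
python3 -m pendant '[[[0,0,0.5,0,0,0,93],[0,0,0.9,0,0,0,93],[0,0,1.17,0,0,0,93],[0,0,1.17,0,0,0,93],[0,0,1.17,0,0,0,93]]]'
python3 -m pendant '[[[0,0,0,0,0,0,40],[0,0,0,0,0,0,40],[0,0,0,0,0,0,40],[0,0,0,0,0,0,40],[0,0,0,0,0,0,40]]]' 20
python3 -m pendant '[[[0,0,0,0,0,0,40],[0,0,0,0,0,0,40],[0,0,0,0,0,0,40],[0,0,0,0,0,0,40],[0,0,0,0,0,0,40]]]' 20
python3 - <<'E'
from m import *
for cn in('scene','side'):
    im=cam(cn);W=cloud(im);hsv=cv2.cvtColor(im['frame'],cv2.COLOR_RGB2HSV);H,S=hsv[...,0],hsv[...,1]
    p=W[(H>100)&(H<130)&(S>120)&(W[...,2]<.07)&(W[...,2]>.055)&(W[...,0]>.4)];print(cn,len(p),circ(p,.0267),circ(p))
E
python3 go.py .630 .079 .1
```

```text
time: 2.8
position: [0.4604, -0.0117, 0.0521]
time: 3.22
position: [0.4611, -0.0116, 0.0186]
eef_rot: [[0.914, 0.407, -0.0], [0.407, -0.914, 0.0], [-0.0, -0.0, -1.0]]
wrist_force: [-0.1, -0.1, 1.3]
finger_gap: 0.0931
gripper_force: 0.0
time: 3.63
position: [0.4613, -0.0117, 0.019]
eef_rot: [[0.914, 0.407, 0.001], [0.407, -0.914, 0.0], [0.001, 0.0, -1.0]]
wrist_force: [0.4, -0.3, -0.1]
finger_gap: 0.0643
gripper_force: 0.0
time: 4.05
position: [0.4611, -0.0116, 0.0188]
eef_rot: [[0.914, 0.407, 0.0], [0.407, -0.914, 0.0], [0.0, 0.0, -1.0]]
wrist_force: [-1.0, -0.9, 3.7]
finger_gap: 0.0564
gripper_force: 19.9
scene 148 [ 0.461  -0.0137  0.0267] [ 0.6301 -0.0137  0.1862]
side 66 [ 0.463  -0.0131  0.0267] [-692.4459 1660.2916 1799.1091]
shift [ 6.37 -0.47 -2.71] turn [ 0. -0. -0.] t 4.15 pos [ 0.4611 -0.0116  0.0188] yaw 24.0 gap 0.0565
```

```bash
python3 -m pendant '[[[0,0,-0.4,0,0,0,40],[0,0,-1,0,0,0,40],[0,0,-1.7,0,0,0,40],[0,0,-2.4,0,0,0,40],[0,0,-2.8,0,0,0,40]]]' | tail -2
python3 -m pendant '[[[0.5,0,0,0,0,0,40],[1.3,-0.1,0,0,0,0,40],[2.2,-0.2,0,0,0,0,40],[2.9,-0.3,0,0,0,0,40],[3.3,-0.3,0,0,0,0,40]]]' | tail -2
python3 -m pendant '[[[0.6,0,0,0,0,0,40],[1.4,-0.1,0,0,0,0,40],[2.2,-0.15,0,0,0,0,40],[2.8,-0.17,0,0,0,0,40],[3.07,-0.17,0,0,0,0,40]]]' | tail -2
python3 -m pendant '[[[0,0,0,0,0,0,40],[0,0,0,0,0,0,40],[0,0,0,0,0,0,40],[0,0,0,0,0,0,40],[0,0,0,0,0,0,40]]]' 
python3 - <<'E'
from m import *
for cn in('scene','side','wrist'):
    im=cam(cn);save(im,cn+'5.png');W=cloud(im);f=im['frame'];hsv=cv2.cvtColor(f,cv2.COLOR_RGB2HSV);H,S=hsv[...,0],hsv[...,1]
    p=W[(H>100)&(H<130)&(S>120)&(W[...,2]<.22)&(W[...,2]>.10)&(W[...,0]>.4)]
    if len(p)>30: zt=np.percentile(p[:,2],95);p=p[abs(p[:,2]-zt)<.004];print(cn,zt,len(p),circ(p,.0267))
    m=(H<15)&(S>100)&(f[...,0]<170)&(abs(W[...,2]-.012)<.004)&(np.hypot(W[...,0]-.63,W[...,1]-.079)<.055);p=W[m];print(' stand',len(p),circ(p),p.min(0).round(4),p.max(0).round(4))
E
python3 go.py .630 .079 .1
python3 - <<'E'
import cv2,numpy as np
cv2.imwrite('pics/c5.png',np.hstack([cv2.imread(f'pics/{n}5.png')[::1,a:a+400] for n,a in(('side',160),('wrist',80))]))
E
```

```text
finger_gap: 0.0565
gripper_force: 19.9
finger_gap: 0.0565
gripper_force: 19.9
finger_gap: 0.0565
gripper_force: 19.9
time: 5.82
position: [0.6291, 0.0781, 0.1027]
eef_rot: [[0.914, 0.406, -0.001], [0.406, -0.914, -0.001], [-0.001, 0.0, -1.0]]
wrist_force: [-0.4, 0.0, -0.1]
finger_gap: 0.0563
gripper_force: 19.9
scene 0.1446286230800074 107 [0.628  0.076  0.0267]
 stand 441 [0.6281 0.0774 0.0331] [0.5869 0.0378 0.008 ] [0.6682 0.1168 0.015 ]
side 0.17299729429804517 12 [0.8237 0.1304 0.0267]
 stand 353 [0.6327 0.0775 0.0343] [0.591  0.0386 0.008 ] [0.6737 0.1203 0.0133]
wrist 0.1443153843550955 2418 [0.6314 0.0786 0.0267]
 stand 6 [0.6302 0.0966 0.0212] [0.6149 0.1031 0.0115] [0.6524 0.1206 0.0131]
shift [ 0.02 -0.01  0.09] turn [0. 0. 0.] t 5.97 pos [0.6296 0.0786 0.1028] yaw 24.0 gap 0.0563
```

View pics/c5.png

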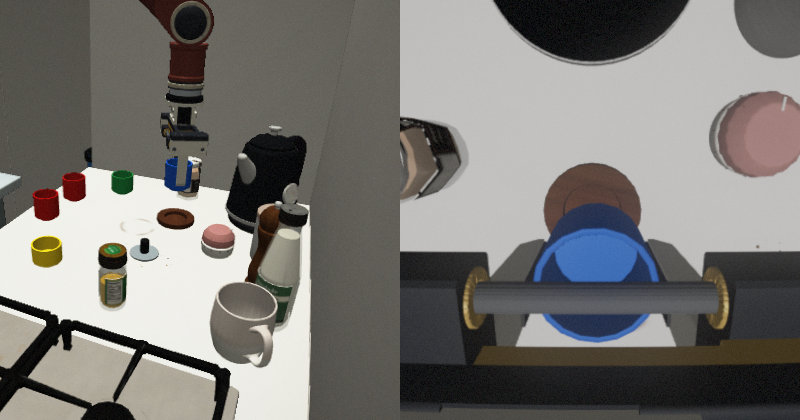

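The side view (left half) and wrist view (right half) show the blue pot held upright above the stand at (590,205), almost centred. I'll lower it with a correction of about 1 mm in y.

```bash
python3 -m pendant '[[[0.02,-0.04,0.5,0,0,0,40],[0.02,-0.04,1,0,0,0,40],[0.02,-0.04,1.5,0,0,0,40],[0.02,-0.04,1.9,0,0,0,40],[0.02,-0.04,2.2,0,0,0,40]]]' | head -4
python3 -m pendant '[[[0,0,0.1,0,0,0,40],[0,0,0.2,0,0,0,40],[0,0,0.3,0,0,0,40],[0,0,0.4,0,0,0,40],[0,0,0.4,0,0,0,40]]]'
python3 go.py .6295 .0798 .0238
```

```text
time: 6.38
position: [0.6293, 0.0801, 0.0354]
eef_rot: [[0.914, 0.407, -0.001], [0.407, -0.914, -0.0], [-0.001, -0.0, -1.0]]
wrist_force: [-0.3, 0.2, 0.2]
time: 6.8
position: [0.6299, 0.0803, 0.0245]
eef_rot: [[0.914, 0.407, -0.0], [0.407, -0.914, 0.0], [-0.0, -0.0, -1.0]]
wrist_force: [0.3, 0.0, -0.4]
finger_gap: 0.0567
gripper_force: 19.9
shift [-0.02  0.01  0.02] turn [-0.  0. -0.] t 6.8 pos [0.6299 0.0803 0.0245] yaw 24.0 gap 0.0567
```

```bash
python3 -m pendant '[[[0,0,0.03,0,0,0,40],[0,0,0.05,0,0,0,40],[0,0,0.05,0,0,0,40],[0,0,0.05,0,0,0,75],[0,0,0.05,0,0,0,93]]]' 
python3 -m pendant '[[[0,0,0,0,0,0,93],[0,0,0,0,0,0,93],[0,0,-0.5,0,0,0,93],[0,0,-1.3,0,0,0,93],[0,0,-2.3,0,0,0,93]]]' | head -2
python3 -m pendant '[[[0,0,-1,0,0,0,93],[0,0,-2,0,0,0,93],[0,0,-3,0,0,0,93],[0,0,-3.5,0,0,0,93],[0,0,-3.5,0,0,0,93]]]' | head -2
cat > st.py <<'E'
import sys;from m import *
lo,hi=map(float,sys.argv[3:5]); c={'blue':(100,130),'green':(50,90),'yellow':(20,35)}[sys.argv[2]]
for cn in('scene','side','wrist'):
    im=cam(cn);save(im,cn+sys.argv[1]+'.png');W=cloud(im);f=im['frame'];hsv=cv2.cvtColor(f,cv2.COLOR_RGB2HSV);H,S=hsv[...,0],hsv[...,1]
    p=W[(H>c[0])&(H<c[1])&(S>120)&(W[...,2]<hi)&(W[...,2]>lo)&(np.hypot(W[...,0]-.63,W[...,1]-.079)<.07)]
    if len(p)>30: zt=np.percentile(p[:,2],93);t=p[abs(p[:,2]-zt)<.004];print(cn,zt.round(4),len(t),circ(t,.0267),'tilt fit',np.linalg.lstsq(np.c_[t[:,:2]-t[:,:2].mean(0),np.ones(len(t))],t[:,2],rcond=None)[0].round(3))
E
python3 st.py 6 blue .04 .09; python3 go.py .457 .179 .15
```

```text
time: 7.22
position: [0.6302, 0.0803, 0.0233]
eef_rot: [[0.914, 0.407, 0.001], [0.407, -0.914, 0.0], [0.001, 0.0, -1.0]]
wrist_force: [0.5, 0.8, -0.8]
finger_gap: 0.0658
gripper_force: 0.0
time: 7.63
position: [0.6282, 0.08, 0.0907]
time: 8.05
position: [0.6325, 0.0807, 0.2017]
scene 0.0645 102 [0.6292 0.0777 0.0267] tilt fit [-0.027 -0.02   0.063]
side 0.0637 117 [0.6309 0.0791 0.0267] tilt fit [0.009 0.001 0.062]
wrist 0.0658 519 [0.6319 0.0803 0.0267] tilt fit [-0.002 -0.001  0.065]
shift [-3.89 -5.34  1.53] turn [-0.01  0.03 -0.  ] t 8.2 pos [0.6289 0.08   0.1955] yaw 24.0 gap 0.0931
```

```bash
python3 -m pendant '[[[-0.4,-0.6,0,0,0,0,93],[-1.1,-1.5,0,0,0,0,93],[-1.8,-2.5,0,0,0,0,93],[-2.5,-3.4,0,0,0,0,93],[-3.1,-4.2,0,0,0,0,93]]]' | head -2
python3 -m pendant '[[[-0.4,-0.6,0.5,0,0,0,93],[-0.75,-1.05,1.3,0,0,0,93],[-0.79,-1.14,2.1,0,0,0,93],[-0.79,-1.14,2.5,0,0,0,93],[-0.79,-1.14,2.5,0,0,0,93]]]' | head -2
python3 -m pendant '[[[0,0,0,0,0,0,93],[0,0,0,0,0,0,93],[0,0,0,0,0,0,93],[0,0,0,0,0,0,93],[0,0,0,0,0,0,93]]]' | head -2
python3 wr.py wrist7.png; python3 go.py .457 .1795 .014
```

```text
time: 8.62
position: [0.4901, 0.1581, 0.1949]
time: 9.03
position: [0.4544, 0.178, 0.118]
time: 9.45
position: [0.4587, 0.1792, 0.1227]
blue z 0.0653 1253 fit [0.6309 0.081  0.0269] encl [630.9  80.6]
shift [-0.05 -0.03  3.62] turn [-0.   -0.01  0.  ] t 9.5 pos [0.4586 0.1792 0.1226] yaw 24.0 gap 0.0926
```

```bash
python3 -m pendant '[[[-0.05,-0.03,0.6,0,0,0,93],[-0.05,-0.03,1.3,0,0,0,93],[-0.05,-0.03,2,0,0,0,93],[-0.05,-0.03,2.6,0,0,0,93],[-0.05,-0.03,3,0,0,0,93]]]' | head -2
python3 -m pendant '[[[0,0,0.3,0,0,0,93],[0,0,0.5,0,0,0,93],[0,0,0.62,0,0,0,93],[0,0,0.62,0,0,0,93],[0,0,0.62,0,0,0,80]]]'|sed -n '1,2p;4p'
python3 -m pendant '[[[0,0,0,0,0,0,40],[0,0,0,0,0,0,40],[0,0,0,0,0,0,40],[0,0,0,0,0,0,40],[0,0,0,0,0,0,40]]]' 20 >/dev/null
python3 -m pendant '[[[0,0,0,0,0,0,40],[0,0,0,0,0,0,40],[0,0,0,0,0,0,40],[0,0,0,0,0,0,40],[0,0,0,0,0,0,40]]]'
python3 -m pendant '[[[0,0,-0.4,0,0,0,40],[0,0,-1.2,0,0,0,40],[0,0,-2.2,0,0,0,40],[0,0,-3.2,0,0,0,40],[0,0,-4,0,0,0,40]]]' | tail -2
python3 -m pendant '[[[0,0,-0.6,0,0,0,40],[0,0,-0.9,0,0,0,40],[0,0,-0.9,0,0,0,40],[0,0,-0.9,0,0,0,40],[0,0,-0.9,0,0,0,40]]]' | tail -2
python3 go.py .6305 .080 .16
```

```text
time: 9.92
position: [0.456, 0.1791, 0.0309]
time: 10.33
position: [0.4568, 0.1795, 0.0139]
wrist_force: [0.3, -0.4, 0.6]
time: 11.17
position: [0.4565, 0.1796, 0.0138]
eef_rot: [[0.913, 0.407, 0.0], [0.407, -0.913, 0.0], [0.001, -0.0, -1.0]]
wrist_force: [-0.2, 0.6, 4.8]
finger_gap: 0.0585
gripper_force: 20.0
finger_gap: 0.0587
gripper_force: 20.0
finger_gap: 0.0587
gripper_force: 20.0
shift [ 4.    5.38 -0.05] turn [0.   0.03 0.  ] t 12.0 pos [0.4554 0.1787 0.159 ] yaw 24.0 gap 0.0587
```

```bash
python3 -m pendant '[[[0.4,0.5,0,0,0,0,40],[1,1.4,0,0,0,0,40],[1.7,2.3,0,0,0,0,40],[2.3,3.1,0,0,0,0,40],[2.8,3.8,0,0,0,0,40]]]' | head -2
python3 -m pendant '[[[0.4,0.6,0,0,0,0,40],[0.8,1.1,0,0,0,0,40],[1.05,1.4,0,0,0,0,40],[1.17,1.55,0,0,0,0,40],[1.17,1.55,0,0,0,0,40]]]' | head -2
python3 -m pendant '[[[0,0,0,0,0,0,40],[0,0,0,0,0,0,40],[0,0,0,0,0,0,40],[0,0,0,0,0,0,40],[0,0,0,0,0,0,40]]]' | tail -2
python3 st.py 8 green .15 .22; python3 st.py 8b blue .04 .09;python3 go.py .6305 .080 .071
python3 - <<'E'
import cv2,numpy as np
cv2.imwrite('pics/c8.png',np.hstack([cv2.imread(f'pics/{n}8.png')[::1,a:a+400] for n,a in(('side',160),('wrist',80))]))
E
```

```text
time: 12.42
position: [0.5804, 0.1075, 0.1583]
time: 12.83
position: [0.6305, 0.0799, 0.1583]
finger_gap: 0.0584
gripper_force: 20.0
scene 0.1959 169 [0.6292 0.0791 0.0267] tilt fit [-0.01   0.007  0.195]
side 0.1952 88 [0.6314 0.0799 0.0267] tilt fit [ 0.006 -0.004  0.194]
wrist 0.197 1413 [0.632  0.0814 0.0267] tilt fit [-0.001  0.     0.197]
scene 0.0642 105 [0.6294 0.0776 0.0267] tilt fit [-0.015 -0.016  0.063]
side 0.0637 117 [0.6312 0.0788 0.0267] tilt fit [ 0.004 -0.     0.063]
wrist 0.0658 372 [0.6321 0.0803 0.0267] tilt fit [-0.009 -0.005  0.065]
shift [-0.02  0.04  2.99] turn [-0. -0.  0.] t 13.55 pos [0.6305 0.0812 0.1606] yaw 24.0 gap 0.0587
```

View pics/c8.png

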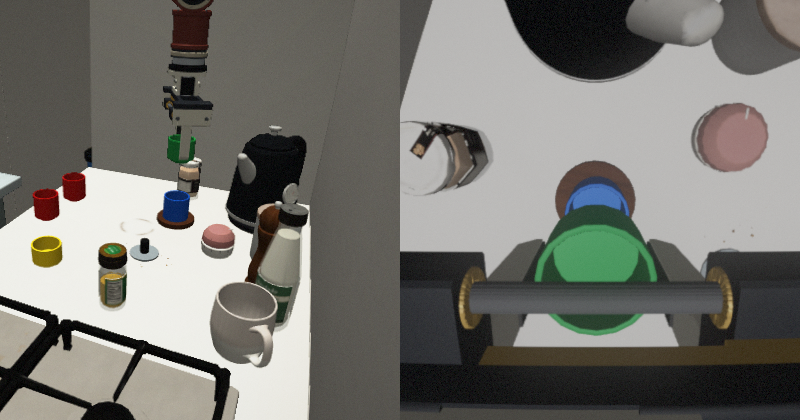

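The views show green held upright over the blue tier, which is seated in the stand. All three cameras put green about 1.2 mm too far in +y, so I'll correct that and lower it.

```bash
python3 -m pendant '[[[-0.02,0.04,0.5,0,0,0,40],[-0.02,0.04,1.1,0,0,0,40],[-0.02,0.04,1.7,0,0,0,40],[-0.02,0.04,2.2,0,0,0,40],[-0.02,0.04,2.5,0,0,0,40]]]' | head -4
python3 -m pendant '[[[0,0,0.15,0,0,0,40],[0,0,0.3,0,0,0,40],[0,0,0.4,0,0,0,40],[0,0,0.48,0,0,0,40],[0,0,0.48,0,0,0,40]]]'
python3 go.py .6305 .080 .071
```

```text
time: 13.97
position: [0.6294, 0.0796, 0.0836]
eef_rot: [[0.914, 0.407, -0.003], [0.407, -0.914, -0.0], [-0.003, -0.001, -1.0]]
wrist_force: [0.3, 0.0, -1.9]
time: 14.38
position: [0.6311, 0.08, 0.072]
eef_rot: [[0.914, 0.407, 0.002], [0.407, -0.914, 0.0], [0.002, 0.0, -1.0]]
wrist_force: [-0.7, 0.9, -1.0]
finger_gap: 0.0581
gripper_force: 20.0
shift [-0.02 -0.01  0.03] turn [ 0.   -0.02 -0.  ] t 14.38 pos [0.6311 0.08   0.072 ] yaw 24.0 gap 0.0581
```

```bash
python3 -m pendant '[[[0,0,0.03,0,0,0,40],[0,0,0.05,0,0,0,40],[0,0,0.05,0,0,0,40],[0,0,0.05,0,0,0,75],[0,0,0.05,0,0,0,93]]]' | tail -4
python3 -m pendant '[[[0,0,0,0,0,0,93],[0,0,0,0,0,0,93],[0,0,-0.5,0,0,0,93],[0,0,-1.3,0,0,0,93],[0,0,-2.2,0,0,0,93]]]' | head -2
python3 -m pendant '[[[0,0,-1,0,0,0,93],[0,0,-1.9,0,0,0,93],[0,0,-2.4,0,0,0,93],[0,0,-2.4,0,0,0,93],[0,0,-2.4,0,0,0,93]]]' | head -2
python3 st.py 9 green .09 .13; python3 go.py .4541 -.183 .12
```

```text
eef_rot: [[0.914, 0.407, 0.002], [0.407, -0.914, 0.0], [0.002, 0.0, -1.0]]
wrist_force: [0.1, 0.5, 1.4]
finger_gap: 0.0677
gripper_force: 0.0
time: 15.22
position: [0.6292, 0.0796, 0.1346]
time: 15.63
position: [0.6305, 0.0799, 0.2078]
scene 0.1076 107 [0.6308 0.0774 0.0267] tilt fit [-0.    -0.031  0.106]
side 0.1069 123 [0.6322 0.0784 0.0267] tilt fit [0.005 0.    0.106]
wrist 0.1087 125 [0.6326 0.08   0.0267] tilt fit [0.006 0.    0.108]
shift [-8.88  5.62  2.88] turn [-0.01  0.04 -0.  ] t 15.78 pos [0.6292 0.0795 0.2054] yaw 24.0 gap 0.093
```

```bash
python3 -m pendant '[[[-0.5,0.3,0,0,0,0,93],[-1.3,0.8,0,0,0,0,93],[-2.2,1.4,0,0,0,0,93],[-3.1,2,0,0,0,0,93],[-4,2.5,0,0,0,0,93]]]' | head -2
python3 -m pendant '[[[-0.9,0.6,0,0,0,0,93],[-1.8,1.15,0,0,0,0,93],[-2.7,1.7,0,0,0,0,93],[-3.4,2.2,0,0,0,0,93],[-4,2.6,0,0,0,0,93]]]' | head -2
python3 -m pendant '[[[-0.5,0.3,0.4,0,0,0,93],[-0.85,0.48,1.2,0,0,0,93],[-0.88,0.52,2,0,0,0,93],[-0.88,0.52,2.7,0,0,0,93],[-0.88,0.52,2.8,0,0,0,93]]]' | head -2
python3 -m pendant '[[[0,0,0,0,0,0,93],[0,0,0,0,0,0,93],[0,0,0,0,0,0,93],[0,0,0,0,0,0,93],[0,0,0,0,0,0,93]]]' | head -2
python3 go.py .4541 -.183 .014
```

```text
time: 16.2
position: [0.5496, -0.0392, 0.2058]
time: 16.62
position: [0.471, -0.1596, 0.2062]
time: 17.03
position: [0.452, -0.1818, 0.1194]
time: 17.45
position: [0.4564, -0.1826, 0.1245]
shift [-0.08 -0.03  3.68] turn [ 0.01 -0.02 -0.  ] t 17.45 pos [ 0.4564 -0.1826  0.1245] yaw 24.0 gap 0.0926
```

```bash
python3 -m pendant '[[[-0.06,-0.02,0.6,0,0,0,93],[-0.06,-0.02,1.3,0,0,0,93],[-0.06,-0.02,2,0,0,0,93],[-0.06,-0.02,2.6,0,0,0,93],[-0.06,-0.02,3,0,0,0,93]]]' | head -2
python3 -m pendant '[[[0,0,0.3,0,0,0,93],[0,0,0.5,0,0,0,93],[0,0,0.66,0,0,0,93],[0,0,0.66,0,0,0,93],[0,0,0.66,0,0,0,80]]]'|sed -n '1,2p;4p'
python3 -m pendant '[[[0,0,0,0,0,0,40],[0,0,0,0,0,0,40],[0,0,0,0,0,0,40],[0,0,0,0,0,0,40],[0,0,0,0,0,0,40]]]' 20 >/dev/null
python3 -m pendant '[[[0,0,0,0,0,0,40],[0,0,0,0,0,0,40],[0,0,0,0,0,0,40],[0,0,0,0,0,0,40],[0,0,0,0,0,0,40]]]'
python3 -m pendant '[[[0,0,-0.4,0,0,0,40],[0,0,-1.2,0,0,0,40],[0,0,-2.2,0,0,0,40],[0,0,-3.2,0,0,0,40],[0,0,-4,0,0,0,40]]]' | tail -2
python3 -m pendant '[[[0,0,-0.9,0,0,0,40],[0,0,-1.7,0,0,0,40],[0,0,-2.2,0,0,0,40],[0,0,-2.2,0,0,0,40],[0,0,-2.2,0,0,0,40]]]' | tail -2
python3 go.py .631 .080 .20
```

```text
time: 17.87
position: [0.4536, -0.1826, 0.0327]
time: 18.28
position: [0.4541, -0.1828, 0.0141]
wrist_force: [-0.1, -0.3, -0.4]
time: 19.12
position: [0.4538, -0.1827, 0.014]
eef_rot: [[0.914, 0.407, 0.0], [0.407, -0.914, -0.0], [0.0, 0.0, -1.0]]
wrist_force: [0.1, 0.4, 3.5]
finger_gap: 0.0576
gripper_force: 20.0
finger_gap: 0.0572
gripper_force: 20.0
finger_gap: 0.0574
gripper_force: 20.0
shift [ 8.96 -5.6  -0.01] turn [ 0. -0. -0.] t 19.95 pos [ 0.4536 -0.1828  0.1997] yaw 24.0 gap 0.0574
```

```bash
python3 -m pendant '[[[0.5,-0.3,0,0,0,0,40],[1.3,-0.8,0,0,0,0,40],[2.2,-1.4,0,0,0,0,40],[3.1,-2,0,0,0,0,40],[4,-2.5,0,0,0,0,40]]]' | head -2
python3 -m pendant '[[[0.9,-0.6,0,0,0,0,40],[1.8,-1.15,0,0,0,0,40],[2.6,-1.65,0,0,0,0,40],[3.3,-2.1,0,0,0,0,40],[3.9,-2.4,0,0,0,0,40]]]' | head -2
python3 -m pendant '[[[0.5,-0.35,0,0,0,0,40],[0.85,-0.55,0,0,0,0,40],[1.04,-0.68,0,0,0,0,40],[1.04,-0.68,0,0,0,0,40],[1.04,-0.68,0,0,0,0,40]]]' | head -2
python3 -m pendant '[[[0,0,0,0,0,0,40],[0,0,0,0,0,0,40],[0,0,0,0,0,0,40],[0,0,0,0,0,0,40],[0,0,0,0,0,0,40]]]' | tail -2
python3 st.py 10 yellow .19 .26; python3 st.py 10b green .08 .13;python3 go.py .631 .080 .114
```

```text
time: 20.37
position: [0.5319, -0.0636, 0.1974]
time: 20.78
position: [0.6097, 0.0509, 0.1968]
time: 21.2
position: [0.6297, 0.0787, 0.1981]
finger_gap: 0.0573
gripper_force: 20.0
scene 0.2269 179 [0.6298 0.0769 0.0267] tilt fit [-0.013  0.015  0.226]
side 0.2257 93 [0.6324 0.0773 0.0267] tilt fit [-0.003 -0.001  0.225]
wrist 0.2279 1888 [0.633  0.0795 0.0267] tilt fit [0.002 0.001 0.227]
scene 0.1073 109 [0.6306 0.0771 0.0267] tilt fit [-0.004 -0.019  0.106]
side 0.1067 129 [0.6323 0.0785 0.0267] tilt fit [0.001 0.    0.106]
shift [ 0.02 -0.02  2.86] turn [-0. -0.  0.] t 21.92 pos [0.6307 0.0793 0.1998] yaw 24.0 gap 0.0572
```

```bash
python3 -m pendant '[[[0.01,-0.02,0.5,0,0,0,40],[0.01,-0.02,1.1,0,0,0,40],[0.01,-0.02,1.6,0,0,0,40],[0.01,-0.02,2.1,0,0,0,40],[0.01,-0.02,2.4,0,0,0,40]]]' | head -4
python3 -m pendant '[[[0,0,0.12,0,0,0,40],[0,0,0.24,0,0,0,40],[0,0,0.34,0,0,0,40],[0,0,0.42,0,0,0,40],[0,0,0.42,0,0,0,40]]]'
python3 go.py .631 .080 .115
```

```text
time: 22.33
position: [0.6298, 0.0798, 0.126]
eef_rot: [[0.913, 0.407, -0.003], [0.407, -0.914, -0.0], [-0.002, -0.001, -1.0]]
wrist_force: [-0.8, -0.5, -1.3]
time: 22.75
position: [0.6308, 0.0799, 0.1153]
eef_rot: [[0.914, 0.407, 0.0], [0.407, -0.914, 0.0], [0.0, 0.0, -1.0]]
wrist_force: [0.5, 0.4, -1.0]
finger_gap: 0.0575
gripper_force: 20.0
shift [0.01 0.   0.01] turn [ 0. -0. -0.] t 22.75 pos [0.6308 0.0799 0.1153] yaw 24.0 gap 0.0575
```

```bash
python3 -m pendant '[[[0,0,0.02,0,0,0,40],[0,0,0.03,0,0,0,40],[0,0,0.03,0,0,0,40],[0,0,0.03,0,0,0,75],[0,0,0.03,0,0,0,93]]]' | tail -4
python3 -m pendant '[[[0,0,0,0,0,0,93],[0,0,0,0,0,0,93],[0,0,-0.5,0,0,0,93],[0,0,-1.3,0,0,0,93],[0,0,-2.2,0,0,0,93]]]' | head -2
python3 -m pendant '[[[0,0,-1,0,0,0,93],[0,0,-1.6,0,0,0,93],[0,0,-1.8,0,0,0,93],[0,0,-1.8,0,0,0,93],[0,0,-1.8,0,0,0,93]]]' | head -2
python3 st.py 11 yellow .12 .18; python3 go.py .616 -.0885 .11
```

```text
eef_rot: [[0.914, 0.407, 0.001], [0.407, -0.914, 0.0], [0.001, 0.0, -1.0]]
wrist_force: [-0.4, -0.4, 0.2]
finger_gap: 0.0663
gripper_force: 0.0
time: 23.58
position: [0.6295, 0.0797, 0.1795]
time: 24.0
position: [0.63, 0.0798, 0.2332]
scene 0.1425 145 [0.6309 0.0774 0.0267] tilt fit [ 0.005 -0.012  0.141]
side 0.1419 129 [0.6323 0.0787 0.0267] tilt fit [ 0.002 -0.     0.141]
wrist 0.1437 721 [0.6333 0.0802 0.0267] tilt fit [ 0.003 -0.     0.143]
shift [-2.68  4.94  4.08] turn [-0.01  0.04 -0.  ] t 24.15 pos [0.6296 0.0797 0.2322] yaw 24.0 gap 0.093
```

```bash
python3 -m pendant '[[[-0.3,0.5,0,0,0,0,93],[-0.8,1.4,0,0,0,0,93],[-1.3,2.4,0,0,0,0,93],[-1.8,3.3,0,0,0,0,93],[-2.2,4.1,0,0,0,0,93]]]' | head -2
python3 -m pendant '[[[-0.3,0.5,0.5,0,0,0,93],[-0.48,0.8,1.4,0,0,0,93],[-0.48,0.84,2.4,0,0,0,93],[-0.48,0.84,3.4,0,0,0,93],[-0.48,0.84,4,0,0,0,93]]]' | head -2
python3 -m pendant '[[[0,0,0,0,0,0,93],[0,0,0,0,0,0,93],[0,0,0,0,0,0,93],[0,0,0,0,0,0,93],[0,0,0,0,0,0,93]]]' | head -2
python3 go.py .6162 -.0883 .014
```

```text
time: 24.57
position: [0.6193, -0.062, 0.2328]
time: 24.98
position: [0.6147, -0.0885, 0.1097]
time: 25.4
position: [0.6186, -0.0882, 0.1159]
shift [-0.08 -0.03  3.4 ] turn [ 0.02 -0.03 -0.  ] t 25.4 pos [ 0.6186 -0.0882  0.1159] yaw 24.0 gap 0.093
```

```bash
python3 -m pendant '[[[-0.04,-0.02,0.6,0,0,0,93],[-0.04,-0.02,1.2,0,0,0,93],[-0.04,-0.02,1.8,0,0,0,93],[-0.04,-0.02,2.2,0,0,0,93],[-0.04,-0.02,2.5,0,0,0,93]]]' | head -2
python3 -m pendant '[[[0,0,0,0,0,0,70],[0,0,0,0,0,0,70],[0,0,0,0,0,0,70],[0,0,0,0,0,0,70],[0,0,0,0,0,0,70]]]' | head -2
python3 go.py .6162 -.0883 .014
```

```text
time: 25.82
position: [0.6162, -0.088, 0.0388]
time: 26.23
position: [0.6169, -0.0881, 0.0403]
shift [-0.02 -0.01  0.88] turn [ 0.01 -0.02 -0.  ] t 26.23 pos [ 0.6169 -0.0881  0.0403] yaw 24.0 gap 0.0706
```

```bash
python3 -m pendant '[[[-0.02,0,0.3,0,0,0,70],[-0.02,0,0.6,0,0,0,70],[-0.02,0,0.86,0,0,0,70],[-0.02,0,0.86,0,0,0,70],[-0.02,0,0.86,0,0,0,60]]]' | sed -n '1,2p;4p'
python3 -m pendant '[[[0,0,0,0,0,0,5],[0,0,0,0,0,0,5],[0,0,0,0,0,0,5],[0,0,0,0,0,0,5],[0,0,0,0,0,0,5]]]' 20 >/dev/null
python3 -m pendant '[[[0,0,0,0,0,0,5],[0,0,0,0,0,0,5],[0,0,0,0,0,0,5],[0,0,0,0,0,0,5],[0,0,0,0,0,0,5]]]' | tail -2
python3 -m pendant '[[[0,0,0,0,0,0,5],[0,0,0,0,0,0,5],[0,0,0,0,0,0,5],[0,0,0,0,0,0,5],[0,0,0,0,0,0,5]]]'; python3 go.py .631 .08 .2
```

```text
time: 26.65
position: [0.6148, -0.0882, 0.0123]
wrist_force: [0.9, -0.4, -0.3]
finger_gap: 0.0177
gripper_force: 20.0
time: 27.9
position: [0.6157, -0.0882, 0.0136]
eef_rot: [[0.914, 0.407, 0.0], [0.407, -0.914, 0.0], [0.0, -0.0, -1.0]]
wrist_force: [-0.6, 1.0, 2.1]
finger_gap: 0.0173
gripper_force: 20.0
shift [ 2.75 -4.92 -6.21] turn [-0. -0.  0.] t 27.9 pos [ 0.6157 -0.0882  0.0136] yaw 24.0 gap 0.0173
```

```bash
python3 -m pendant '[[[0,0,-0.3,0,0,0,5],[0,0,-1,0,0,0,5],[0,0,-1.8,0,0,0,5],[0,0,-2.6,0,0,0,5],[0,0,-3.3,0,0,0,5]]]' | tail -2
python3 -m pendant '[[[0,0,-0.7,0,0,0,5],[0,0,-1.5,0,0,0,5],[0,0,-2.2,0,0,0,5],[0,0,-2.7,0,0,0,5],[0,0,-2.9,0,0,0,5]]]' | head -2
python3 -m pendant '[[[0.2,-0.4,0,0,0,0,5],[0.6,-1.1,0,0,0,0,5],[1.1,-1.9,0,0,0,0,5],[1.5,-2.7,0,0,0,0,5],[1.9,-3.4,0,0,0,0,5]]]' | head -2
python3 -m pendant '[[[0.35,-0.6,0,0,0,0,5],[0.6,-1.1,0,0,0,0,5],[0.8,-1.4,0,0,0,0,5],[0.85,-1.52,0,0,0,0,5],[0.85,-1.52,0,0,0,0,5]]]' | head -2
python3 -m pendant '[[[0,0,0,0,0,0,5],[0,0,0,0,0,0,5],[0,0,0,0,0,0,5],[0,0,0,0,0,0,5],[0,0,0,0,0,0,5]]]' | tail -2
python3 go.py .631 .08 .150
cat > lid.py <<'E'
import sys;from m import *
zl=float(sys.argv[2])
for cn in('scene','side','wrist'):
    im=cam(cn);save(im,cn+sys.argv[1]+'.png');W=cloud(im);S=cv2.cvtColor(im['frame'],cv2.COLOR_RGB2HSV)[...,1]
    m=(np.hypot(W[...,0]-.63,W[...,1]-.08)<.038)&(abs(W[...,2]-zl)<.004)&(S<90)
    p=W[m].astype(np.float32);
    if len(p)>50:
        q,r=cv2.minEnclosingCircle(p[:,:2].copy()*1000);print(cn,len(p),'encl',np.round(q,1),round(r,1),'z',np.median(p[:,2]).round(4),'tilt',np.linalg.lstsq(np.c_[p[:,:2]-p[:,:2].mean(0),np.ones(len(p))],p[:,2],rcond=None)[0][:2].round(3))
E
python3 lid.py 12 .197
python3 - <<'E'
import cv2,numpy as np
a=cv2.imread('pics/side12.png')[80:260,240:480];b=cv2.imread('pics/wrist12.png')[:,80:480]
cv2.imwrite('pics/c12.png',np.hstack([cv2.resize(a,(400,300)),cv2.resize(b,(400,420))[60:360]]))
E
```

```text
finger_gap: 0.0172
gripper_force: 20.0
time: 28.73
position: [0.6169, -0.0886, 0.2027]
time: 29.15
position: [0.6248, 0.0315, 0.1978]
time: 29.57
position: [0.6303, 0.0816, 0.1985]
finger_gap: 0.0174
gripper_force: 20.0
shift [ 0.01 -0.03  1.65] turn [ 0. -0. -0.] t 29.98 pos [0.631  0.0792 0.1996] yaw 23.9 gap 0.0174
scene 267 encl [631.6  77. ] 29.4 z 0.1963 tilt [0.014 0.02 ]
side 176 encl [632.3  78.8] 29.4 z 0.1965 tilt [-0.01   0.036]
wrist 2894 encl [635.5  81.1] 28.9 z 0.1969 tilt [-0.011 -0.005]
```

View pics/c12.png

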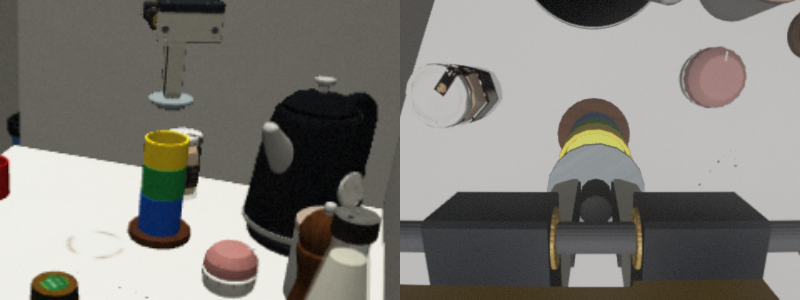

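The side view shows the lid level above the three stacked tiers, and it is centred to within about 1 mm. I'll lower it.

```bash
python3 -m pendant '[[[0,-0.01,0.3,0,0,0,5],[0,-0.01,0.6,0,0,0,5],[0,-0.01,0.9,0,0,0,5],[0,-0.01,1.15,0,0,0,5],[0,-0.01,1.3,0,0,0,5]]]' | head -4
python3 -m pendant '[[[0,0,0.1,0,0,0,5],[0,0,0.2,0,0,0,5],[0,0,0.3,0,0,0,5],[0,0,0.35,0,0,0,5],[0,0,0.35,0,0,0,5]]]'
python3 go.py .631 .080 .1496; python3 lid.py 13 .147
```

```text
time: 30.55
position: [0.6299, 0.0802, 0.1584]
eef_rot: [[0.914, 0.407, -0.003], [0.407, -0.914, -0.0], [-0.003, -0.001, -1.0]]
wrist_force: [0.2, 0.9, -0.4]
time: 30.97
position: [0.6309, 0.0803, 0.1499]
eef_rot: [[0.914, 0.407, 0.0], [0.407, -0.914, 0.0], [0.0, -0.0, -1.0]]
wrist_force: [0.0, -0.3, -0.3]
finger_gap: 0.0175
gripper_force: 20.0
shift [-0.    0.01  0.01] turn [-0. -0.  0.] t 30.97 pos [0.6309 0.0803 0.1499] yaw 24.0 gap 0.0175
scene 241 encl [630.7  77.7] 28.9 z 0.147 tilt [0.013 0.008]
side 172 encl [633.2  79.6] 29.5 z 0.1467 tilt [-0.006  0.017]
wrist 2889 encl [635.6  81.8] 28.8 z 0.1475 tilt [-0.007 -0.006]
```

```bash
python3 -m pendant '[[[0,0,0.02,0,0,0,5],[0,0,0.03,0,0,0,5],[0,0,0.03,0,0,0,5],[0,0,0.03,0,0,0,30],[0,0,0.03,0,0,0,40]]]' | tail -4
python3 -m pendant '[[[0,0,0,0,0,0,50],[0,0,0,0,0,0,50],[0,0,0,0,0,0,50],[0,0,-0.3,0,0,0,50],[0,0,-0.8,0,0,0,50]]]' | tail -2
python3 -m pendant '[[[0,0,-0.8,0,0,0,50],[0,0,-1.8,0,0,0,50],[0,0,-2.6,0,0,0,50],[0,0,-3,0,0,0,50],[0,0,-3,0,0,0,50]]]' | head -2
python3 -m pendant '[[[0,0,0,0,0,0,50],[0,0,0,0,0,0,50],[0,0,0,0,0,0,50],[0,0,0,0,0,0,50],[0,0,0,0,0,0,50]]]' | head -2
python3 lid.py 14 .147; python3 st.py 15 yellow .11 .15; python3 - <<'E'
import cv2,numpy as np
a=cv2.imread('pics/side14.png')[80:305,180:480];b=cv2.imread('pics/scene14.png')[60:285,180:480]
cv2.imwrite('pics/c14.png',np.hstack([cv2.resize(x,(400,300)) for x in(a,b)]))
E
```

```text
eef_rot: [[0.914, 0.407, 0.0], [0.407, -0.914, 0.0], [0.0, 0.0, -1.0]]
wrist_force: [-0.2, -0.9, -0.1]
finger_gap: 0.0262
gripper_force: 0.0
finger_gap: 0.0498
gripper_force: 0.0
time: 32.37
position: [0.6329, 0.0808, 0.2678]
time: 32.78
position: [0.6304, 0.0802, 0.262]
scene 326 encl [631.5  78.3] 30.0 z 0.1467 tilt [0.004 0.008]
side 190 encl [632.8  79.3] 29.6 z 0.1464 tilt [-0.004  0.015]
wrist 2384 encl [633.2  80.4] 28.9 z 0.1469 tilt [ 0.001 -0.002]
scene 0.1408 68 [0.604  0.0384 0.0267] tilt fit [-0.008 -0.004  0.14 ]
side 0.141 76 [0.6326 0.0782 0.0267] tilt fit [-0.011  0.037  0.14 ]
```

View pics/c14.png

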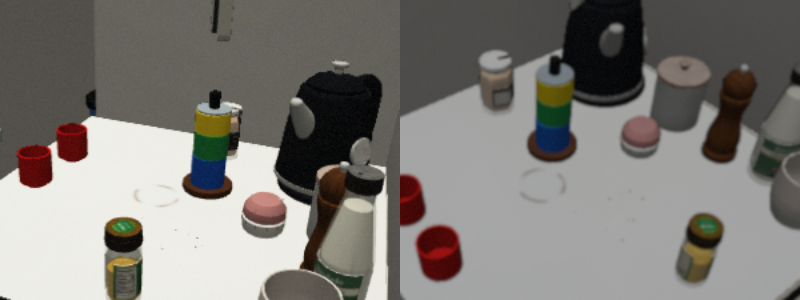

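Both views show the stack complete and upright, with the lid disc top at 0.147 m, which is its seated height. The gripper is clear, and the two jars and the timer haven't moved. I'm handing it in.

```bash
python3 -c "
from station import ctrl;print(ctrl.close_job())"
```

```text
the job is handed in; nothing more can be done
None
```

The lunch box is stacked on its stand in the right order (blue, green, yellow, lid), measured fully seated and upright, and I handed it in at about 33 s of the 96 s limit; the hand-in gave no verdict.

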